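# Hang the file carrier on the balancer arm

### The arm

A 7-joint arm with a two-finger parallel gripper is mounted at the origin on the work surface. World frame = base frame: x ahead of the robot, y to its left, z up, the work surface at z = 0. Lengths are in m, angles in rad, forces in N, time in s.
With the tool pointing down it reaches from about 0.4 to 0.875 m from the base axis. Payload 19.3 kg.
Tool frame: the origin (TCP) lies at the very end of the fingers, on their centre line; the grasp point (between the pads) lies 19 mm behind it; z points along the fingers, y is the line along which they close (so a half turn about z gives the same grasp; the last joint's range is limited). The gripper opens to 85 mm and grips with 20 to 120 N. Pads are 22 mm wide; open, the fingers measure 114 mm over their backs; the gripper's body (76 mm by 85 mm) begins 54 mm behind the grasp point. The pads swing forward as they close: fully open they stand 13 mm farther back than shut.
Start: joints at [1.18, 0.521, -0.036, 1.599, 0.021, 1.021, -0.113], TCP at [0.197, -0.593, 0.209] pointing down, gripper open.
Joint ranges: [-2.91, 2.91], [-0.3, 2.13], [-1.5, 1.42], [0.17, 2.43], [-1.26, 4.41], [0.16, 1.93], [-2.52, 2.52]. Speed limits (rad/s): [1.89, 1.89, 2.39, 2.39, 3.01, 3.01, 3.01].

### API

Orientations are given as a unit quaternion [x, y, z, w].
In Python, from bench import observe, vision, arm gives the robot as it stands.
- The arm moves only by the tool move_arm, never from a script. Its argument "motion" is text: rows parted by semicolons, each of 7 numbers parted by spaces: the shift along the world's x, y, z each as a share of 6 cm, from -1 to 1, then the turn, a rotation vector about the world's x, y, z each as a share of pi rad, from -1 to 1, then the opening, from 0 (shut) to 1 (fully open). In form: tx ty tz wx wy wz gripper; .... A call has 1 to 5 rows; each row shifts and turns the commanded pose from where the row before left it; what a row does not reach is not made up. A row lasts 1/8 s, in which the tool goes at most 62.5 mm and 10.7 degrees, less where a joint would pass 70% of its speed; a pose out of reach is approached as far as the arm can. A call with a number of a shift or a turn outside -1 to 1 is refused whole. A call with a gripper value outside its range is refused whole. The fingers move at their own pace and stop on an object; "force" is the grip in N (left out, the last holds). Time passes only in rows, so rows that do not move let the fingers close. It gives the time, the measured TCP pose, the force, the opening and the grip force at its end, in the units of the state.
- observe(): the state, without advancing time (a new reading comes with each control period).
- vision.capture(name): name is "side" or "top" or "wrist"; returns the picture (420x560x3 uint8, blue, green, red); there is no depth.
- vision.get_calibration(name): a dict with "K" (3x3 intrinsics, pixels), "k1" (the pictures are not rectified: a ray, as slopes to the right and down, at radius r is drawn at 1 + k1 r^2 times it, then the intrinsics apply), "T" (4x4, takes a point from camera to world coordinates). Camera axes: x right, y down, z forward; pixel columns grow to the right and rows downward; lengths in m; the calibration is good to about 2 mm. A picture is of the moment at which its call begins: read the wrist's pose just before it. get_calibration takes no time and is no camera call; for the wrist camera it gives the pose at the moment of the call.
- arm.finish_job(): hands the job in; it is judged then, once.
The state is a dict: "time": time; "joints": joint angles; "joint_vel": joint speeds; "joint_efforts": joint torques, N m; "position": TCP position; "orientation": TCP orientation; "ft_force": force on the tool from outside, world axes, zero at the start; "torque": the same for the moment, N m; "gripper_width": finger opening in m; "grasp_force": force on a finger pad.
Only numpy, scipy, OpenCV 4.12 (cv2) and the standard library are available. Lean on these libraries where they do the work, as an engineer would, in place of code of your own. Each camera call takes 0.05 s, during which the arm holds its last target. There are 200 camera calls.

### The job

Hang the tool carrier with the red handle on the green spring-balanced arm: bring it in from the fork's open end, the prongs passing under the handle, and lay the handle in both yellow V-hooks. Keep hold of it while the arm sinks under its weight; let go only once the arm has sunk and come to rest, so that it does not drop or spring back. Leave the carrier with the blue handle where it stands.

Things in the scene. Friction and masses are not known exactly. Their poses are not given: they have to be found in the camera images.
- red_carrier: Wooden carrier with RED handle and files in it, 100 (x) x 160 (y) x 142 mm high, 0.5-0.7 kg. Origin: centre of underside, z up. Handle: dowel 22 mm thick along y, axis 125 mm above the origin, free for 140 mm between end boards 44 mm wide (x), 142 mm high; the tray below is 44 mm high. Grip it from above at mid-length, closing along x, so that the hooks can take its outer parts.
- blue_carrier: Bystander, to be left alone: the same carrier with a BLUE handle and sanding blocks in it. Origin and axes as for the red one.
- swing_arm: Green arm. Origin: seat of its fork, where the handle axis's middle rests, handle along y; 295 mm high when empty. Prongs at y = +-45 mm, 10 wide, point to -x (open end), underside 30 below seat; on them V-hooks, x -26 to +26, edges 5 above seat. Crossbar x = +95, 25 below. Hinge on a post at x = +280, 290 high. Sinks from 2 N on, then 77 N/m, damped; with the carrier by 40-70 mm.

How it is judged:
On the way:
1. the red-handled carrier's handle lies in the fork, the arm has sunk by more than 31 mm and is at rest, while the fingers still hold the carrier (x of swing_arm in the frame of red_carrier between -0.02 and 0.02 m and y of swing_arm in the frame of red_carrier between -0.025 and 0.025 m and z of swing_arm in the frame of red_carrier between 0.105 and 0.145 m and distance of swing_arm from where it was at the start of the episode above 0.031 m and linear speed of swing_arm below 0.015 m/s and contact force between the fingers and red_carrier above 0.5 N), for 0.2 s.
At the end, for the whole second after the job is handed in: The red carrier hangs released in the fork: handle middle within 20 mm of the seat (25 mm along the handle), in line within 0.2 rad, upright within 15 degrees, fork 31 to 90 mm lower than when empty, arm and carrier at rest; blue carrier within 20 mm of its start (x of swing_arm in the frame of red_carrier between -0.02 and 0.02 m and y of swing_arm in the frame of red_carrier between -0.025 and 0.025 m and z of swing_arm in the frame of red_carrier between 0.105 and 0.145 m and distance of swing_arm from where it was at the start of the episode between 0.031 and 0.09 m and linear speed of swing_arm below 0.015 m/s and angle between the y axis of red_carrier and the y axis of swing_arm, either way round below 0.2 rad and angle between red_carrier's own z axis and vertical below 0.26 rad and linear speed of red_carrier below 0.05 m/s and distance of blue_carrier from where it was at the start of the episode below 0.02 m); the robot touches nothing.
It fails at once if the fork drops or springs faster than 60 mm/s while the fingers do not hold the red carrier (linear speed of swing_arm above 0.06 m/s and contact force between the fingers and red_carrier below 0.05 N).
It fails at once if the blue carrier is moved by more than 20 mm (distance of blue_carrier from where it was at the start of the episode above 0.02 m).
It fails at once if the red carrier tips by more than 35 degrees (angle between red_carrier's own z axis and vertical above 0.61 rad).
It also fails if it takes over 62 s, if anything falls off the work surface, if the arm or the gripper's body presses on something with over 40 N, if the wrist force passes 120 N, or if a joint passes its speed limit or range.

## Working session

There is one attempt and no reset: what is moved stays moved. The work goes in short steps, Python scripts to look and compute and a tool call to move; the robot and the scene stay as the last step left them, time stands still between calls to the robot, and variables do not carry over. Pictures are saved under pics/ and viewed, at most 10 in all, crops included, and the job is handed in when it is done.

Besides the shell and the picture viewer there is one more tool, called after "Request:" by a JSON object that holds its "op" and its "data", one argument or row to a line. move_arm: Moves the arm, as the interface text tells. Its arguments: {"type":"object","properties":{"motion":{"type":"string"},"force":{"type":"number"}},"required":["motion"]}

```bash
ls; mkdir -p pics; python3 - <<'E'
from bench import observe, vision
import cv2,numpy as np
s=observe();print({k:np.round(v,3) for k,v in s.items()})
for n in("side","top"):
    c=vision.get_calibration(n);print(n,np.round(c["K"],1),c["k1"],np.round(c["T"],3))
    cv2.imwrite(f"pics/{n}0.png",vision.capture(n))
E
```

```text
pics
{'time': np.float64(0.0), 'joints': array([ 1.18 ,  0.522, -0.036,  1.6  ,  0.021,  1.021, -0.113]), 'joint_vel': array([ 0.   ,  0.   ,  0.   ,  0.001, -0.001, -0.   , -0.   ]), 'joint_efforts': array([ 0.0000e+00, -9.2712e+01,  1.9800e+00, -3.6994e+01,  1.8000e-02,
        8.0000e-03, -0.0000e+00]), 'position': array([ 0.197, -0.593,  0.208]), 'orientation': array([ 0.987,  0.16 , -0.   , -0.001]), 'ft_force': array([-0.006,  0.02 , -0.161]), 'torque': array([0.002, 0.007, 0.053]), 'grasp_force': np.float64(0.0), 'gripper_width': np.float64(0.085)}
side [[417.8   0.  277.8]
 [  0.  417.8 208.3]
 [  0.    0.    1. ]] -0.0823019522994657 [[-0.866 -0.363  0.344  0.177]
 [-0.5    0.628 -0.597  0.617]
 [ 0.    -0.689 -0.725  0.906]
 [ 0.     0.     0.     1.   ]]
top [[472.1   0.  276.7]
 [  0.  472.1 208.8]
 [  0.    0.    1. ]] -0.040767853728885875 [[ 0.011 -0.989  0.15   0.335]
 [-1.    -0.01   0.008 -0.015]
 [-0.007 -0.15  -0.989  1.372]
 [ 0.     0.     0.     1.   ]]
```

View pics/top0.png

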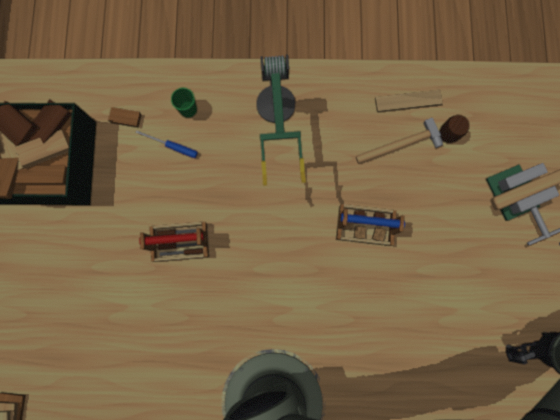

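View pics/side0.png

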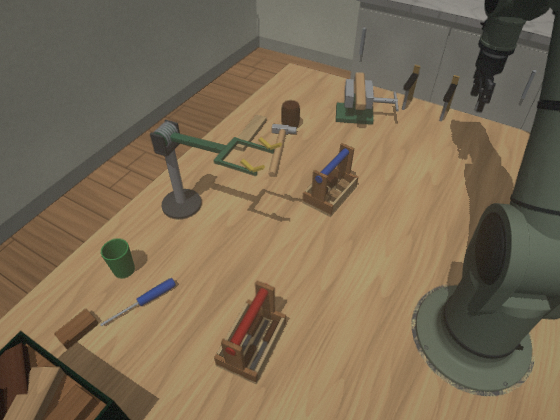

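The top view shows the red handle at about (172,240), the blue handle at (370,220), and the yellow hooks at (264,173) and (303,171). The fork opens toward the robot. The side view agrees: red handle at (248,320), hooks at (252,167) and (270,146).

```bash
cat > h.py <<'E'
from bench import observe, vision
import cv2,numpy as np
from scipy.spatial.transform import Rotation as R
def rays(c,uv):
    K=c["K"];d=np.array([c["k1"],0,0,0,0.])
    p=cv2.undistortPoints(np.float64(uv).reshape(-1,1,2),np.array(K),d).reshape(-1,2)
    return np.array(c["T"])[:3,3],np.c_[p,np.ones(len(p))]@np.array(c["T"])[:3,:3].T
def plane(c,uv,z):
    o,d=rays(c,uv);return o+d*((z-o[2])/d[:,2])[:,None]
def tri(c1,u1,c2,u2):
    o1,d1=rays(c1,[u1]);o2,d2=rays(c2,[u2]);A=np.c_[d1[0],-d2[0]]
    t=np.linalg.lstsq(A,o2-o1,rcond=None)[0];a=o1+t[0]*d1[0];b=o2+t[1]*d2[0];return (a+b)/2,np.linalg.norm(a-b)
def mask(im,col):
    h=cv2.cvtColor(im,cv2.COLOR_BGR2HSV);H,S,V=cv2.split(h)
    if col=="red": return ((H<6)|(H>174))&(S>170)&(V>70)
    if col=="blue": return (H>105)&(H<130)&(S>150)&(V>50)
    if col=="yellow": return (H>20)&(H<34)&(S>165)&(V>90)
    if col=="green": return (H>65)&(H<90)&(S>110)&(V>30)
def blobs(m,minA=15):
    n,l,s,c=cv2.connectedComponentsWithStats(m.astype(np.uint8))
    return [(np.argwhere(l==i)[:,::-1].astype(float),s[i],c[i]) for i in range(1,n) if s[i][4]>=minA]
def info(P): # centre, half-length direction ends of a blob
    (cx,cy),(w,h),a=cv2.minAreaRect(P.astype(np.float32));b=cv2.boxPoints(((cx,cy),(w,h),a))
    e=[(b[0]+b[1])/2,(b[2]+b[3])/2] if np.linalg.norm(b[0]-b[1])<np.linalg.norm(b[1]-b[2]) else [(b[1]+b[2])/2,(b[3]+b[0])/2]
    return np.array(e)
E
python3 - <<'E'
from h import *
np.set_printoptions(precision=3,suppress=True)
C={n:vision.get_calibration(n) for n in("side","top")};I={n:cv2.imread(f"pics/{n}0.png") for n in C}
for col,z in(("red",.125),("blue",.125),("yellow",.298),("green",.27)):
    for n in C:
        for P,s,c in blobs(mask(I[n],col)):
            e=info(P);print(col,n,s,c,"ends",e.ravel(),"->",plane(C[n],e,z)[:,:2].ravel(),"cen",plane(C[n],[c],z)[0,:2])
E
```

```text
red side [248 306   6   9  19] [250.895 309.737] ends [253.221 306.132 248.897 313.338] -> [0.45  0.248 0.449 0.267] cen [0.45  0.258]
red side [233 315  19  26  99] [241.323 328.859] ends [249.503 315.71  235.43  339.834] -> [0.445 0.271 0.44  0.331] cen [0.443 0.305]
red top [145 233  52  12 379] [169.332 238.538] ends [195.996 235.955 144.783 240.611] -> [0.449 0.209 0.435 0.345] cen [0.441 0.28 ]
blue top [166 141  31  16 188] [181.319 148.83 ] ends [166.103 142.741 195.759 154.603] -> [0.704 0.301 0.671 0.218] cen [0.687 0.258]
blue top [348 215  51  12 339] [373.068 220.507] ends [347.826 217.48  398.304 223.418] -> [ 0.502 -0.194  0.488 -0.329] cen [ 0.495 -0.262]
yellow top [300 159   5  23  69] [302.145 170.188] ends [301.35  158.904 302.934 181.076] -> [ 0.616 -0.062  0.564 -0.066] cen [ 0.589 -0.064]
yellow top [262 162   4  23  62] [263.774 172.661] ends [263.066 161.924 264.645 184.025] -> [0.608 0.027 0.556 0.023] cen [0.583 0.025]
green top [172  89  24  28 431] [184.009 101.784] ends [177.8  89.6 190.6 115.2] -> [0.798 0.242 0.732 0.207] cen [0.766 0.225]
```

Request:
{"op": "move_arm", "data": {
  "motion": "0.425 0.81 0.11 0 0 0.027 1;0.425 0.81 0.11 0 0 0.027 1;0.425 0.81 0.11 0 0 0.027 1;0.425 0.81 0.11 0 0 0.027 1;0.425 0.81 0.11 0 0 0.027 1"
}}

```text
time: 0.72
position: [0.3251, -0.3484, 0.2418]
orientation: [0.931, 0.365, -0.0, -0.0]
ft_force: [1.8, -0.9, 0.2]
gripper_width: 0.0858
grasp_force: 0.0
```

Request:
{"op": "move_arm", "data": {
  "motion": "0.425 0.81 0.11 0 0 0.027 1;0.23 0.93 0 0 0 0.027 1;0.23 0.93 0 0 0 0.027 1;0.23 0.93 0 0 0 0.027 1;0.23 0.93 0 0 0 0.027 1"
}}

```text
time: 1.35
position: [0.4053, -0.0766, 0.2484]
orientation: [0.833, 0.553, 0.0, 0.0]
ft_force: [1.0, -0.6, -0.5]
gripper_width: 0.0855
grasp_force: 0.0
```

Request:
{"op": "move_arm", "data": {
  "motion": "0 0.97 0 0 0 0.027 1;0 0.97 0 0 0 0.027 1;0 0.97 0 0 0 0.027 1;0.2 0.97 0 0 0 0.027 1;0.2 0.97 0 0 0 0.027 1"
}}

```text
time: 1.98
position: [0.4294, 0.2144, 0.2483]
orientation: [0.698, 0.716, 0.0, 0.0]
ft_force: [1.2, -1.2, 0.5]
gripper_width: 0.0856
grasp_force: 0.0
```

Request:
{"op": "move_arm", "data": {
  "motion": "0.1 0.9 0 0 0 0.02 1;0 0 0 0 0 0 1;0 0 0 0 0 0 1"
}}

```text
time: 2.35
position: [0.435, 0.2663, 0.2479]
orientation: [0.676, 0.737, -0.0, -0.0]
ft_force: [0.1, -0.7, 0.2]
gripper_width: 0.0856
grasp_force: 0.0
```

```bash
cat > w.py <<'E'
from h import *
np.set_printoptions(precision=4,suppress=True)
def st():
    s=observe();Rm=R.from_quat(s["orientation"]).as_matrix();y=Rm[:,1]
    print("t",s["time"],"pos",s["position"],"q",s["orientation"],"yaw(tool y)",np.arctan(y[1]/y[0]),"F",s["ft_force"],"w",s["gripper_width"],"g",s["grasp_force"]);return s
E
python3 - <<'E'
from w import *
s=st();c=vision.get_calibration("wrist");im=vision.capture("wrist");cv2.imwrite("pics/w1.png",im)
C={n:vision.get_calibration(n) for n in("side","top")}
I={n:vision.capture(n) for n in C}
print(c["T"])
for P,sz,ce in blobs(mask(im,"red"),60):
    e=info(P);print("wrist",sz,ce,e.ravel(),plane(c,e,.125)[:,:2].ravel())
# looser side masks
h=cv2.cvtColor(I["side"],cv2.COLOR_BGR2HSV);S0=cv2.imread("pics/side0.png")
for u,v in((250,167),(245,166),(272,147),(255,300),(245,322)): print((u,v),cv2.cvtColor(S0,cv2.COLOR_BGR2HSV)[v,u])
cv2.imwrite("pics/side1.png",I["side"]);
cv2.imwrite("pics/forkside.png",cv2.resize(S0[100:220,140:300],None,fx=4,fy=4,interpolation=cv2.INTER_CUBIC))
E
```

```text
t 2.35 pos [0.435  0.2663 0.2479] q [ 0.6764  0.7366 -0.0005 -0.0001] yaw(tool y) 0.08511498802072434 F [ 0.0779 -0.7185  0.1889] w 0.08563116819178104 g 0.0
[[ 0.9964  0.081   0.0267  0.4278]
 [ 0.0853 -0.9404 -0.3291  0.3514]
 [-0.0015  0.3302 -0.9439  0.4141]
 [ 0.      0.      0.      1.    ]]
wrist [281  92  24   4  77] [293.1299  93.7792] [304.   93.5 281.   93.5] [0.4447 0.3578 0.426  0.3562]
wrist [ 280  111   26  156 3644] [292.5936 186.2722] [292.5 111.  292.5 266. ] [0.4366 0.3434 0.4503 0.2001]
(250, 167) [ 23 144 168]
(245, 166) [ 21 131 128]
(272, 147) [ 22 145 123]
(255, 300) [  3 163 133]
(245, 322) [  3 174 138]
```

View pics/w1.png

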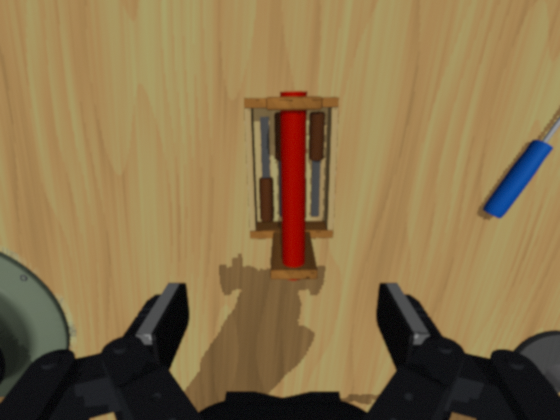

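View pics/forkside.png

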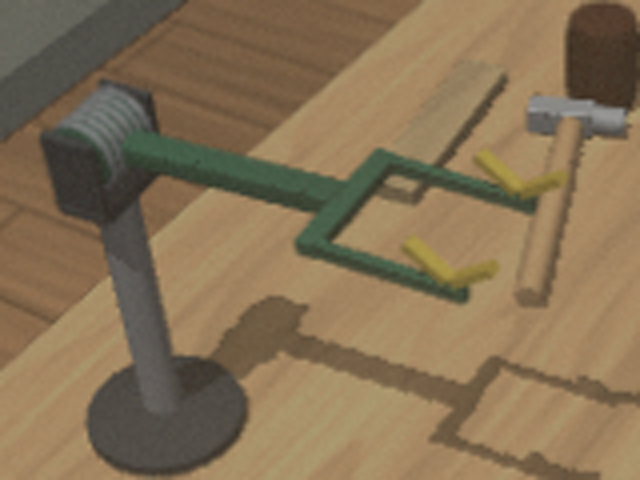

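The wrist view shows the red handle at columns 280-305, rows 111-266, between the open fingers. That puts its middle at (0.4435, 0.272), yaw 0.095. In the side crop the V bottoms are at full-image pixels (270,149) and (253,171). I'm descending and gripping.

Request:
{"op": "move_arm", "data": {
  "motion": "0.07 0.05 -0.48 0 0 0.003 1;0.07 0.05 -0.48 0 0 0 1;0 0 -0.48 0 0 0 1;0 0 -0.48 0 0 0 1;0 0 -0.48 0 0 0 1"
}}

```text
time: 3.12
position: [0.4441, 0.2716, 0.1037]
orientation: [0.674, 0.739, 0.0, 0.0]
ft_force: [1.4, 0.5, -0.2]
gripper_width: 0.0859
grasp_force: 0.0
```

Request:
{"op": "move_arm", "data": {
  "motion": "0 0 0 0 0 0 1;0 0 0 0 0 0 1;0 0 0 0 0 0 1"
}}

```text
time: 3.5
position: [0.4443, 0.2728, 0.1055]
orientation: [0.673, 0.74, 0.001, 0.0]
ft_force: [-0.0, 0.2, -0.1]
gripper_width: 0.0855
grasp_force: 0.0
```

```bash
python3 - <<'E'
from w import *
st();C={n:vision.get_calibration(n) for n in("side","top")}
e=plane(C["side"],[(270,148.7),(253,170.8)],.280);print("V bottoms side@.280",e)
for a,b in(((270,148.7),(302.1,170.2)),((253,170.8),(263.8,172.7))): print(tri(C["side"],a,C["top"],b))
E
```

```text
t 3.5 pos [0.4443 0.2728 0.1055] q [0.6731 0.7396 0.0008 0.0003] yaw(tool y) 0.09403730253936815 F [-0.0213  0.156  -0.0966] w 0.08547360249339608 g 0.0
V bottoms side@.280 [[ 0.5889 -0.0595  0.28  ]
 [ 0.5813  0.0285  0.28  ]]
(array([ 0.594 , -0.0657,  0.2741]), np.float64(0.002236967144968846))
(array([0.5859, 0.0251, 0.276 ]), np.float64(0.003794558586213173))
```

Request:
{"op": "move_arm", "data": {
  "motion": "0 0 0 0 0 0 0;0 0 0 0 0 0 0;0 0 0 0 0 0 0;0 0 0 0 0 0 0;0 0 0 0 0 0 0",
  "force": 60
}}

```text
time: 4.12
position: [0.4442, 0.2728, 0.1047]
orientation: [0.673, 0.74, 0.0, 0.0]
ft_force: [2.1, -2.1, 5.8]
gripper_width: 0.0179
grasp_force: 58.1
```

Request:
{"op": "move_arm", "data": {
  "motion": "0 0 0 0 0 0 0;0 0 0 0 0 0 0;0 0 0 0 0 0 0"
}}

```text
time: 4.5
position: [0.4442, 0.2728, 0.1047]
orientation: [0.673, 0.74, 0.0, 0.0]
ft_force: [1.3, -0.2, 6.7]
gripper_width: 0.0176
grasp_force: 58.1
```

Request:
{"op": "move_arm", "data": {
  "motion": "0 0 0.15 0 0 0 0;0 0 0.3 0 0 0 0;0 0 0.3 0 0 0 0;0 0 0.3 0 0 0 0;0 0 0 0 0 0 0"
}}

```text
time: 5.12
position: [0.4444, 0.273, 0.1689]
orientation: [0.673, 0.74, 0.001, 0.001]
ft_force: [-0.5, 0.8, -6.5]
gripper_width: 0.0173
grasp_force: 57.6
```

Request:
{"op": "move_arm", "data": {
  "motion": "0 0 0 0 0 0 0;0 0 0 0 0 0 0;0 0 0 0 0 0 0"
}}

```text
time: 5.5
position: [0.4434, 0.2726, 0.1669]
orientation: [0.673, 0.74, -0.0, -0.0]
ft_force: [0.2, 0.2, -5.8]
gripper_width: 0.0175
grasp_force: 57.6
```

```bash
python3 - <<'E'
from w import *
s=st();print(s["torque"]);a=vision.capture("wrist");b=vision.capture("side")
cv2.imwrite("pics/w2.png",np.hstack([cv2.resize(a,(400,300)),cv2.resize(b[200:400,140:407],(400,300))]))
E
```

```text
t 5.5 pos [0.4434 0.2726 0.1669] q [ 0.6728  0.7398 -0.0003 -0.0002] yaw(tool y) 0.09470065653675994 F [ 0.1926  0.1686 -5.8439] w 0.017480308941890788 g 57.61194705963135
[-0.0416  0.0305 -0.005 ]
```

View pics/w2.png

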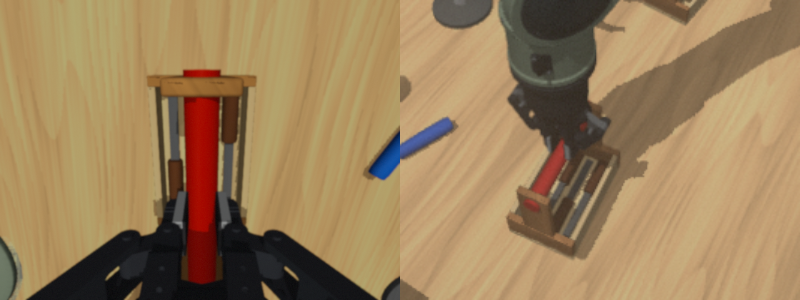

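Lifted cleanly: the handle is level in the fingers and the weight is about 5.8 N. Next I raise it and carry it to a point in front of the fork's open end.

Request:
{"op": "move_arm", "data": {
  "motion": "0 0 0.3 0 0 0 0;0 0 0.5 0 0 0 0;0 0 0.6 0 0 0 0;0 0 0.6 0 0 0 0;0 0 0.3 0 0 0 0"
}}

```text
time: 6.22
position: [0.4438, 0.2733, 0.3084]
orientation: [0.673, 0.74, 0.001, 0.0]
ft_force: [0.4, 0.2, -6.6]
gripper_width: 0.017
grasp_force: 58.0
```

Request:
{"op": "move_arm", "data": {
  "motion": "0.03 -0.3 0 0 0 -0.001 0;0.04 -0.6 0 0 0 -0.001 0;0.04 -0.7 0 0 0 -0.001 0;0.04 -0.7 0 0 0 -0.001 0;0.04 -0.7 0 0 0 -0.001 0"
}}

```text
time: 6.85
position: [0.4545, 0.0905, 0.3053]
orientation: [0.679, 0.734, -0.0, -0.0]
ft_force: [0.4, 0.5, -6.4]
gripper_width: 0.0173
grasp_force: 58.0
```

Request:
{"op": "move_arm", "data": {
  "motion": "0.04 -0.7 0 0 0 -0.001 0;0.04 -0.7 0 0 0 0 0;0 -0.4 0 0 0 0 0;0 -0.2 0 0 0 0 0;0 0 0 0 0 0 0"
}}

```text
time: 7.48
position: [0.4596, -0.0277, 0.3053]
orientation: [0.68, 0.733, -0.0, -0.0]
ft_force: [0.5, 1.4, -6.2]
gripper_width: 0.0174
grasp_force: 58.1
```

Request:
{"op": "move_arm", "data": {
  "motion": "0 0 0 0 0 0 0;0 0 0 0 0 0 0;0 0 0 0 0 0 0"
}}

```text
time: 7.85
position: [0.4599, -0.0268, 0.3053]
orientation: [0.679, 0.734, 0.0, -0.0]
ft_force: [-1.2, 0.2, -6.4]
gripper_width: 0.0177
grasp_force: 58.0
```

```bash
python3 - <<'E'
from w import *
s=st();C=vision.get_calibration("top");im=vision.capture("top");cv2.imwrite("pics/top2.png",im)
z=s["position"][2]+.0203
for col,zz in(("red",z),("yellow",.298)):
    for P,b,c in blobs(mask(im,col),8):
        e=info(P);print(col,b,c,"->",plane(C,e,zz)[:,:2].ravel(),plane(C,[c],zz)[0])
v=np.hstack([cv2.resize(im[120:270,200:360],(400,375)),cv2.resize(vision.capture("side")[90:240,190:350],(400,375))]);cv2.imwrite("pics/v3.png",v)
E
```

```text
t 7.85 pos [ 0.4599 -0.0268  0.3053] q [ 0.6795  0.7337  0.     -0.    ] yaw(tool y) 0.07665296892128305 F [-1.214   0.1903 -6.3971] w 0.017709166206792252 g 57.977208495140076
yellow [262 162   3   8  19] [263.2632 165.1053] -> [0.6082 0.0272 0.5914 0.027 ] [0.6008 0.0265 0.298 ]
```

View pics/v3.png

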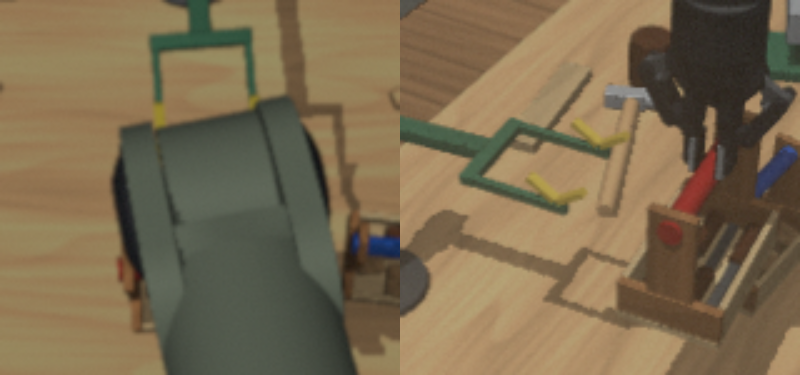

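Top view: carrier in front of the fork and in line with it. The side view shows the handle between the prongs' lines and above the hooks. I'm moving it in over the seat.

Request:
{"op": "move_arm", "data": {
  "motion": "0.2 0.013 0 0 0 0 0;0.3 0.02 0 0 0 0 0;0.35 0.023 0 0 0 0 0;0.35 0.023 0 0 0 0 0;0.35 0.023 0 0 0 0 0"
}}

```text
time: 8.57
position: [0.5543, -0.0211, 0.305]
orientation: [0.68, 0.733, 0.0, -0.0]
ft_force: [1.1, -0.5, -4.9]
gripper_width: 0.0177
grasp_force: 58.0
```

Request:
{"op": "move_arm", "data": {
  "motion": "0.35 0.023 0 0 0 0 0;0.22 0.014 0 0 0 0 0;0 0 0 0 0 0 0;0 0 0 0 0 0 0;0 0 0 0 0 0 0"
}}

```text
time: 9.2
position: [0.5867, -0.0191, 0.3055]
orientation: [0.68, 0.733, -0.0, 0.0]
ft_force: [0.2, -0.3, -6.3]
gripper_width: 0.0176
grasp_force: 58.0
```

```bash
python3 - <<'E'
from w import *
s=st();C=vision.get_calibration("side");im=vision.capture("side");cv2.imwrite("pics/side3.png",im)
cv2.imwrite("pics/v4.png",cv2.resize(im[70:250,140:350],(700,600),interpolation=cv2.INTER_CUBIC))
E
```

```text
t 9.2 pos [ 0.5867 -0.0191  0.3055] q [ 0.6799  0.7333 -0.0001  0.0002] yaw(tool y) 0.07562510873336795 F [ 0.1697 -0.2634 -6.2893] w 0.01763683780673818 g 57.99170672893524
```

View pics/v4.png

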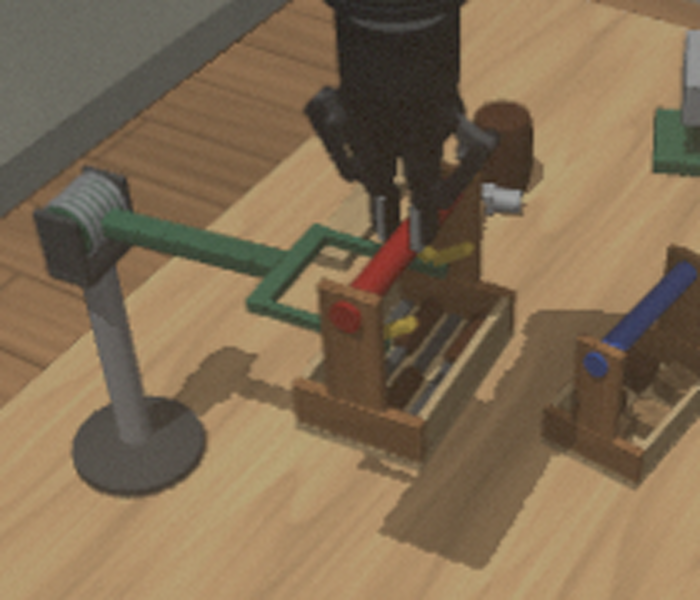

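The handle lies above both V-hooks and between the end boards, and the prongs pass under it. I'm lowering into the seat.

Request:
{"op": "move_arm", "data": {
  "motion": "0 0 -0.1 0 0 0 0;0 0 -0.1 0 0 0 0;0 0 -0.1 0 0 0 0;0 0 -0.1 0 0 0 0;0 0 0 0 0 0 0"
}}

```text
time: 9.88
position: [0.5868, -0.019, 0.2807]
orientation: [0.68, 0.733, -0.0, -0.0]
ft_force: [-0.6, -0.6, -5.2]
gripper_width: 0.0175
grasp_force: 58.0
```

Request:
{"op": "move_arm", "data": {
  "motion": "0 0 -0.08 0 0 0 0;0 0 -0.08 0 0 0 0;0 0 0 0 0 0 0;0 0 0 0 0 0 0"
}}

```text
time: 10.38
position: [0.5872, -0.019, 0.2719]
orientation: [0.68, 0.733, 0.0, 0.0]
ft_force: [1.3, 0.3, -4.4]
gripper_width: 0.0176
grasp_force: 58.5
```

Request:
{"op": "move_arm", "data": {
  "motion": "0 0 -0.08 0 0 0 0;0 0 -0.08 0 0 0 0;0 0 0 0 0 0 0;0 0 0 0 0 0 0"
}}

```text
time: 10.88
position: [0.587, -0.019, 0.2621]
orientation: [0.68, 0.733, -0.0, -0.0]
ft_force: [-0.3, 0.6, -4.1]
gripper_width: 0.0174
grasp_force: 58.7
```

Request:
{"op": "move_arm", "data": {
  "motion": "0.01 0 -0.08 0 0 0 0;0.01 0 -0.08 0 0 0 0;0.01 0 -0.08 0 0 0 0;0 0 0 0 0 0 0;0 0 0 0 0 0 0"
}}

```text
time: 11.5
position: [0.5874, -0.0191, 0.2468]
orientation: [0.68, 0.733, -0.001, -0.001]
ft_force: [-10.6, 0.4, -3.0]
gripper_width: 0.0173
grasp_force: 58.9
```

Request:
{"op": "move_arm", "data": {
  "motion": "0.01 0 -0.08 0 0 0 0;0.01 0 -0.08 0 0 0 0;0 0 0 0 0 0 0;0 0 0 0 0 0 0;0 0 0 0 0 0 0"
}}

```text
time: 12.12
position: [0.5878, -0.0191, 0.2369]
orientation: [0.68, 0.733, -0.002, -0.002]
ft_force: [-13.9, 0.5, -2.1]
gripper_width: 0.0173
grasp_force: 59.0
```

```bash
cat > f.py <<'E'
from w import *
F=[]
for i in range(6): vision.capture("top");s=observe();F.append(np.r_[s["ft_force"],s["torque"]])
st();print(np.mean(F,0),np.std(F,0))
C=vision.get_calibration("side");im=vision.capture("side")
E
python3 f.py
```

```text
t 12.425 pos [ 0.5877 -0.0191  0.2369] q [ 0.6797  0.7334 -0.002  -0.0018] yaw(tool y) 0.07597761411575049 F [-13.6286   1.0245  -2.4249] w 0.01721658850304554 g 59.01988506317139
[-14.2255   0.4155  -1.8071   0.0274   3.3281   0.1004] [0.4586 0.5443 0.4253 0.0125 0.0252 0.0235]
```

Request:
{"op": "move_arm", "data": {
  "motion": "-0.02 0 0 0 0 0 0;-0.015 0 0 0 0 0 0;0 0 0 0 0 0 0;0 0 0 0 0 0 0"
}}

```text
time: 12.98
position: [0.5875, -0.019, 0.2378]
orientation: [0.68, 0.733, -0.0, -0.0]
ft_force: [-6.5, 0.2, -1.2]
gripper_width: 0.0175
grasp_force: 59.1
```

```bash
python3 f.py
```

```text
t 13.275 pos [ 0.5875 -0.019   0.2378] q [ 0.6798  0.7334 -0.0004 -0.0004] yaw(tool y) 0.0757296622428486 F [-5.4929  0.1413 -1.1237] w 0.017942508328369137 g 59.12526547908783
[-5.8173 -0.2447 -1.3321 -0.0615  1.3073  0.0874] [0.2986 0.227  0.1188 0.0145 0.0309 0.0285]
```

Request:
{"op": "move_arm", "data": {
  "motion": "-0.02 0 0 0 0 0 0;0 0 -0.08 0 0 0 0;0 0 -0.08 0 0 0 0;0 0 0 0 0 0 0;0 0 0 0 0 0 0"
}}

```text
time: 13.95
position: [0.587, -0.0189, 0.2286]
orientation: [0.68, 0.733, 0.0, 0.0]
ft_force: [1.1, -0.7, -0.1]
gripper_width: 0.0175
grasp_force: 59.3
```

```bash
python3 f.py
```

```text
t 14.25 pos [ 0.5869 -0.0189  0.2286] q [0.6798 0.7334 0.0002 0.0001] yaw(tool y) 0.0757800047526283 F [ 2.8106 -0.4195 -0.6171] w 0.017672916461942176 g 59.32320535182953
[ 1.728  -0.3908 -1.1416 -0.0423 -0.4289  0.1534] [0.9354 0.2436 0.562  0.0449 0.0603 0.0272]
```

Request:
{"op": "move_arm", "data": {
  "motion": "0.005 0 -0.04 0 0 0 0;0.005 0 -0.03 0 0 0 0;0 0 0 0 0 0 0;0 0 0 0 0 0 0;0 0 0 0 0 0 0",
  "force": 25
}}

```text
time: 14.92
position: [0.5872, -0.0189, 0.2243]
orientation: [0.68, 0.733, -0.0, -0.0]
ft_force: [-0.9, 1.0, -0.8]
gripper_width: 0.0175
grasp_force: 59.4
```

```bash
sed -i 's/range(6)/range(12)/' f.py; python3 f.py
```

```text
t 15.525 pos [ 0.5873 -0.019   0.2242] q [ 0.6798  0.7334 -0.0001 -0.0001] yaw(tool y) 0.07571230005491004 F [-1.6767  1.3849 -0.6602] w 0.01745604910566946 g 59.35339629650116
[-0.9477  0.8009 -0.5424  0.1932  0.2464  0.1036] [0.7072 0.5738 0.3961 0.0289 0.091  0.0272]
```

Request:
{"op": "move_arm", "data": {
  "motion": "0 0 -0.04 0 0 0 0;0 0 -0.03 0 0 0 0;0 0 0 0 0 0 0;0 0 0 0 0 0 0;0 0 0 0 0 0 0"
}}

```text
time: 16.2
position: [0.5875, -0.0189, 0.2202]
orientation: [0.68, 0.733, 0.0, 0.0]
ft_force: [-0.1, 0.7, -0.0]
gripper_width: 0.0173
grasp_force: 59.5
```

```bash
python3 f.py; python3 - <<'E'
from w import *
im=vision.capture("side");cv2.imwrite("pics/v5.png",cv2.resize(im[70:250,140:350],(700,600),interpolation=cv2.INTER_CUBIC))
E
```

```text
t 16.8 pos [ 0.5874 -0.019   0.2201] q [0.6799 0.7333 0.0001 0.    ] yaw(tool y) 0.07565106593473757 F [2.816  1.4681 0.5558] w 0.017281519603285896 g 59.52693164348602
[ 1.4564  0.8385  0.1818  0.233  -0.4297  0.1304] [0.885  0.5862 0.4494 0.0298 0.096  0.02  ]
```

View pics/v5.png

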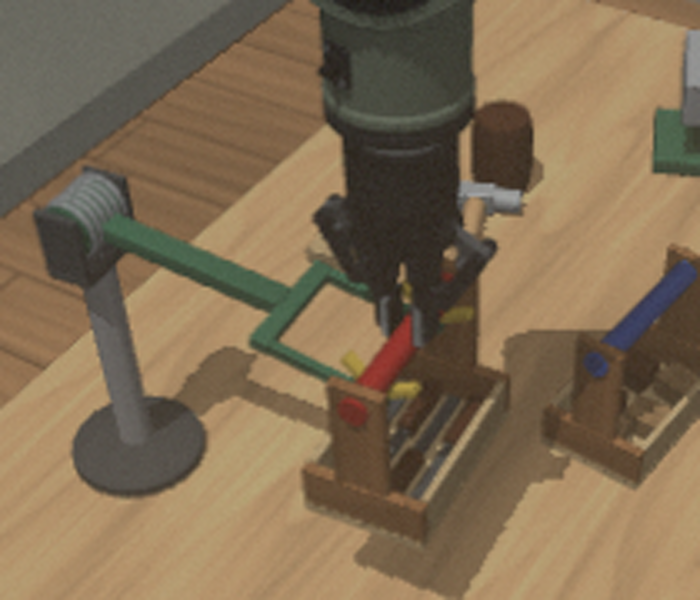

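The handle lies in both V-hooks, the arm has sunk about 54 mm and is at rest, and the residual force is near 0. I'm opening the fingers.

Request:
{"op": "move_arm", "data": {
  "motion": "0 0 0 0 0 0 0.23;0 0 0 0 0 0 0.26;0 0 0 0 0 0 0.3;0 0 0 0 0 0 0.4;0 0 0 0 0 0 0.6"
}}

```text
time: 17.52
position: [0.5873, -0.019, 0.2201]
orientation: [0.68, 0.733, -0.0, -0.0]
ft_force: [0.1, 0.0, 0.4]
gripper_width: 0.0504
grasp_force: 0.0
```

Request:
{"op": "move_arm", "data": {
  "motion": "0 0 0 0 0 0 0.7;0 0 0 0 0 0 0.7;0 0 0 0 0 0 0.7;0 0 0 0 0 0 0.7;0 0 0 0 0 0 0.7"
}}

```text
time: 18.15
position: [0.5873, -0.019, 0.2201]
orientation: [0.68, 0.733, -0.0, 0.0]
ft_force: [-0.1, 0.2, 0.3]
gripper_width: 0.0596
grasp_force: 0.0
```

```bash
python3 f.py; python3 - <<'E'
from w import *
im=vision.capture("side");cv2.imwrite("pics/v6.png",np.hstack([cv2.resize(im[70:250,140:350],(450,386)),cv2.resize(vision.capture("wrist"),(350,386))]))
E
```

```text
t 18.75 pos [ 0.5874 -0.019   0.2201] q [ 0.6799  0.7333  0.     -0.    ] yaw(tool y) 0.07564728799217973 F [-0.697   0.4547 -0.1048] w 0.0596796959579953 g 0.0
[ 0.048  -0.1727  0.0738  0.0006 -0.0003 -0.0028] [0.3572 0.4438 0.3756 0.0292 0.0304 0.0268]
```

View pics/v6.png

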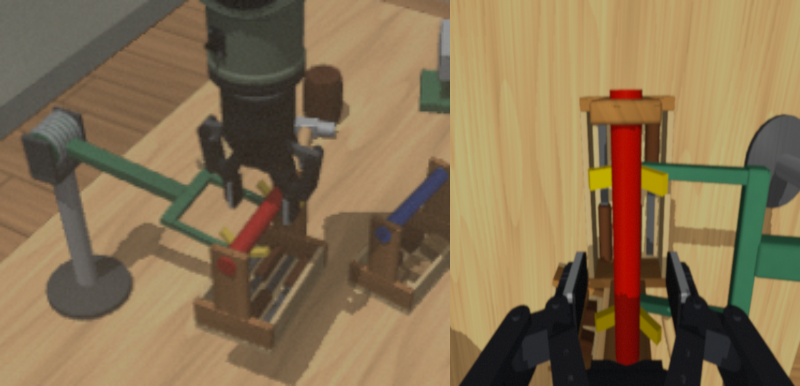

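Released, with no contact. The wrist view shows the handle centred in both V-hooks and clear of the fingers. I'm retreating straight up.

Request:
{"op": "move_arm", "data": {
  "motion": "0 0 0.2 0 0 0 0.7;0 0 0.4 0 0 0 0.7;0 0 0.5 0 0 0 0.7;0 0 0.5 0 0 0 0.7;0 0 0.5 0 0 0 0.7"
}}

```text
time: 19.52
position: [0.5873, -0.0189, 0.348]
orientation: [0.68, 0.733, 0.0, 0.0]
ft_force: [1.0, 0.1, 0.2]
gripper_width: 0.0599
grasp_force: 0.0
```

Request:
{"op": "move_arm", "data": {
  "motion": "0 0 0.3 0 0 0 0.7;0 0 0 0 0 0 0.7;0 0 0 0 0 0 0.7;0 0 0 0 0 0 0.7"
}}

```text
time: 20.02
position: [0.5871, -0.019, 0.3635]
orientation: [0.68, 0.733, -0.0, -0.0]
ft_force: [0.3, 0.3, -0.3]
gripper_width: 0.0596
grasp_force: 0.0
```

```bash
python3 - <<'E'
from w import *
st();a=vision.capture("side")
for i in range(4): b=vision.capture("side")
r=slice(110,260),slice(140,330);print("change",cv2.absdiff(cv2.GaussianBlur(a,(7,7),0),cv2.GaussianBlur(b,(7,7),0))[r].max())
cv2.imwrite("pics/v7.png",cv2.resize(b[70:250,140:350],(560,480)))
E
```

```text
t 20.025 pos [ 0.5871 -0.019   0.3635] q [ 0.6798  0.7334 -0.0004 -0.0004] yaw(tool y) 0.07579900737712025 F [ 0.3396  0.3313 -0.3297] w 0.05957983873582862 g 0.0
change 8
```

View pics/v7.png

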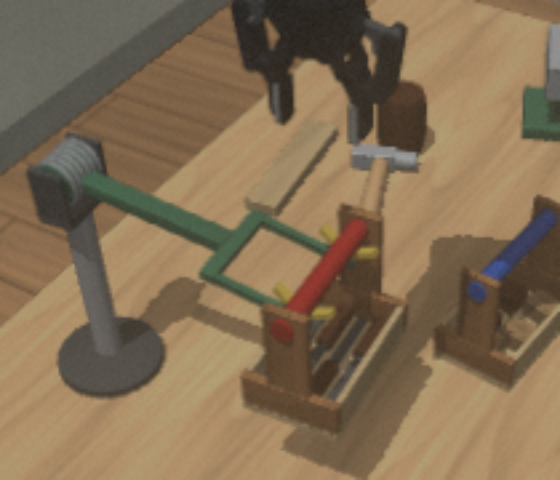

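The carrier hangs still and upright in both hooks, with the gripper well clear above it. I'm handing the job in.

```bash
python3 -c "
from bench import arm
print(arm.finish_job())"
```

```text
the job is handed in; nothing more can be done
None
```

The red-handled carrier hangs released and at rest in both V-hooks, with the arm sunk about 54 mm by my estimate; the blue carrier was left alone, and the job is handed in (no verdict was returned).

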